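Lock the pin lid onto the paint pot

TASK

In the paint-mixing shop, close the paint pot: take the lid that has two pins sticking out of its sides, lower it into the pot's collar with the pins in the two open gaps, press it down lightly and twist it clockwise (seen from above) until its pins have run right under the two ramps to the stops and hold it down tight on the seal. Leave the larger plain cover where it lies.

Things in the scene. Friction and masses are not known exactly. Their poses are not given: they have to be found in the camera images.
- lid_grip (a point): Loose aluminium pin lid: disc 72 mm across, 12 thick; two opposite 8 mm pins, 6 mm above the underside, reach 58 mm from its axis; on top an upright handle blade 70 long, 18 thick, its top 66 mm above the underside. Blade and pins lie along x; z is up. Point: in the blade on the lid's axis, 48 mm above the underside; grip here across y. Half a turn makes no difference.
- pot_mouth (a point): Fixed steel pot, 144 mm wide, rim 100 mm high. Point: on its axis, 82 mm up, top of the free seal where the lid's underside lands. Its x axis is the line of pins and blade when locked at the stops. Inside the rim are two opposite open gaps: the pins drop in freely with lid x 40 to 90 degrees anticlockwise (from above) of pot x; 65 is the middle; then turn clockwise under the ramps to the stops. Sideways play 10 mm.
- seal (a joint): Travel in m of the sprung rubber seal in the pot: 0 free, 0.008 fully down. It gives at 4.5 N, then 0.6 N per mm; the lid's weight alone does not press it. The ramps slope down towards the stops and pull the lid down 4 mm in all; if it is held pressed down 5 mm, the pins pass under them freely. Locked and released, it stays near 0.004.
- cover: Bystander: loose plain aluminium cover with the same handle blade but a larger disc, 116 mm across, 12 mm thick, and no pins. It does not fit the pot. Origin: centre of its underside.
Not all that is in view belongs to the job. Leave any orange or purple look-alike of the part that bears pot_mouth alone.

How it is judged:
At the end, for the whole second after the job is handed in: The pin lid sits level (within 7 degrees) in the pot's collar, within 15 mm of its axis, turned clockwise under the ramps to within 15 degrees of the locked line, and, released, it is held down by the ramps so that the seal stays pressed by more than 1.5 mm (angle between the x axis of lid_grip and the x axis of pot_mouth, either way round below 0.26 rad and value of joint seal above 0.0015 m and horizontal distance between lid_grip and pot_mouth below 0.015 m and z of lid_grip in the frame of pot_mouth below 0.0475 m and angle between lid_grip's own z axis and vertical below 0.12 rad); the robot touches nothing.
It fails at once if the plain cover is moved by more than 40 mm (distance of cover from where it was at the start of the episode above 0.04 m).
It also fails if it takes over 48 s, if anything falls off the work surface, if the arm or the gripper's body presses on something with over 40 N, if the wrist force passes 120 N, or if a joint passes its speed limit or range.

ROBOT

A 6-joint arm with a two-finger parallel gripper is mounted at the origin on the work surface. World frame = base frame: x ahead of the robot, y to its left, z up, the work surface at z = 0. Lengths are in m, angles in rad, forces in N, time in s.
With the tool pointing down it reaches from about 0.425 to 0.95 m from the base axis. Payload 3.5 kg.
Tool frame: the origin (TCP) lies midway between the tips of the shut fingers; the grasp point (between the pads) lies 19 mm behind it; x points along the fingers, z is the direction in which the jaws open and shut, and the axes are right-handed (so a half turn about x gives the same grasp; the last joint's range is limited). The gripper opens to 85 mm and grips with 20 to 120 N. Pads are 22 mm wide; open, the fingers measure 114 mm over their backs; the gripper's body (76 mm by 85 mm) begins 54 mm behind the grasp point. The pads swing forward as they close: fully open they stand 13 mm farther back than shut.
Start: joints at [0.987, 0.286, 1.577, -0, 1.279, -0.15], TCP at [0.284, 0.612, 0.231] pointing down, gripper open.
Joint ranges: [-2.77, 2.77], [-0.9, 2.22], [0.21, 2.48], [-1.53, 4.67], [0.24, 2.81], [-2.84, 2.84]. Speed limits (rad/s): [2.79, 2.79, 3.14, 3.14, 3.14, 3.14].

INTERFACE

Orientations are given as a unit quaternion [x, y, z, w].
In Python, from plant import readout, eyes, ctrl gives the robot as it stands.
- The arm moves only by the tool move_arm, never from a script. Its argument "commands" is a list of rows, each a list of 7 numbers: the turn, a rotation vector about the world's x, y, z in rad, then the shift along the world's x, y, z in mm, then the closure in counts, from 0 (fully open) to 255 (shut). A call has 1 to 12 rows; each row is the pose to reach, as a shift and turn from the pose measured when the call began; what a row does not reach only later rows make up. A row lasts 1/10 s, in which the tool goes at most 50 mm and 8.59 degrees, less where a joint would pass 70% of its speed; a pose out of reach is approached as far as the arm can. A call with a gripper value outside its range is refused whole. The fingers move at their own pace and stop on an object; "newtons" is the grip in N (left out, the last holds). Time passes only in rows, so rows that repeat a pose let the fingers close. It gives the time, the measured TCP pose, the force and the opening at its end, in the units of the state.
- readout.get_state(): the state, without advancing time (a new reading comes with each control period).
- eyes.read_camera(name): name is "side" or "top" or "wrist"; returns a dict with "color" (480x640x3 uint8, red, green, blue), "depth" (480x640 float32, m along the optical axis (not along the pixel's ray), 0 where there is no reading), "K" (3x3 intrinsics, pixels), "dist" ([k1, k2, p1, p2, k3] as OpenCV has them; the pictures are not rectified), "eye" and "attitude" of the camera in the world. Camera axes: x right, y down, z forward; pixel columns grow to the right and rows downward; lengths in m; the calibration is good to about 2 mm. A picture is of the moment at which its call begins.
- ctrl.sign_off(): hands the job in, once; it reports no verdict.
The state is a dict: "time": time; "qpos": joint angles; "dq": joint speeds; "joint_efforts": joint torques, N m; "eef_pos": TCP position; "tcp_rot": TCP orientation; "contact_force": force on the tool from outside, world axes, zero at the start; "wrist_torque": the same for the moment, N m; "opening": opening from 0.0 (shut) to 1.0 (fully open).
Only numpy, scipy, OpenCV 4.12 (cv2) and the standard library are available. Lean on these libraries where they do the work, as an engineer would, in place of code of your own. Each camera call takes 0.05 s, during which the arm holds its last target.

## Working session

There is one attempt and no reset: what is moved stays moved. The work goes in short steps, Python scripts to look and compute and a tool call to move; the robot and the scene stay as the last step left them, time stands still between calls to the robot, and variables do not carry over. Pictures are saved under pics/ and viewed, and the job is handed in when it is done.

Besides the shell and the picture viewer there is one more tool, called in YAML: its name, and indented under it one key for each argument. move_arm: Moves the arm, as the interface text tells. Its arguments: {"type":"object","properties":{"commands":{"type":"array"},"newtons":{"type":"number"}},"required":["commands"]}

```bash
ls; mkdir -p pics
cat > h.py <<'E'
import numpy as np, cv2, pickle
from scipy.spatial.transform import Rotation as R
E
python3 - <<'E'
import sys; sys.path.insert(0,'.')
from plant import readout, eyes, ctrl
import pickle,cv2
print(readout.get_state())
for n in ["top","side"]:
    d=eyes.read_camera(n); pickle.dump(d,open(n+'.pkl','wb'))
    cv2.imwrite(f'pics/{n}0.png',d['color'][:,:,::-1]); print(n,d['K'],d['dist'],d['eye'],d['attitude'])
E
```

```text
pics
{'time': 0.0, 'qpos': array([ 9.86997409e-01,  2.87154698e-01,  1.57815506e+00, -2.86912804e-05,
        1.27861854e+00, -1.50022041e-01]), 'dq': array([ 0.00122868, -0.00014859,  0.00023556,  0.00156641,  0.00198938,
        0.00051782]), 'joint_efforts': array([ 1.31548088e-03, -4.05969322e+01, -2.92635065e+01, -8.80848052e-05,
        5.53212507e-03,  6.02139778e-06]), 'eef_pos': array([0.28333203, 0.61193701, 0.22996638]), 'tcp_rot': array([-0.38103654,  0.59663046,  0.38034764,  0.59512933]), 'contact_force': array([ 0.53336541, -0.79244477, -0.44377024]), 'wrist_torque': array([-0.03843894,  0.00881395,  0.0257374 ]), 'opening': 0.9986555459631709}
top [[547.51527129   0.         320.58622188]
 [  0.         547.51527129 228.40553025]
 [  0.           0.           1.        ]] [-0.05777966  0.          0.          0.          0.        ] [ 0.28282332 -0.01382392  1.0509795 ] [ 0.76477935 -0.6350058   0.07129204 -0.08244767]
side [[501.86221115   0.         314.91617223]
 [  0.         501.86221115 229.12926791]
 [  0.           0.           1.        ]] [-0.1078905  0.         0.         0.         0.       ] [0.31186291 0.56438261 0.74623474] [-0.16081175  0.92103137 -0.35080814  0.05267311]
```

View pics/top0.png

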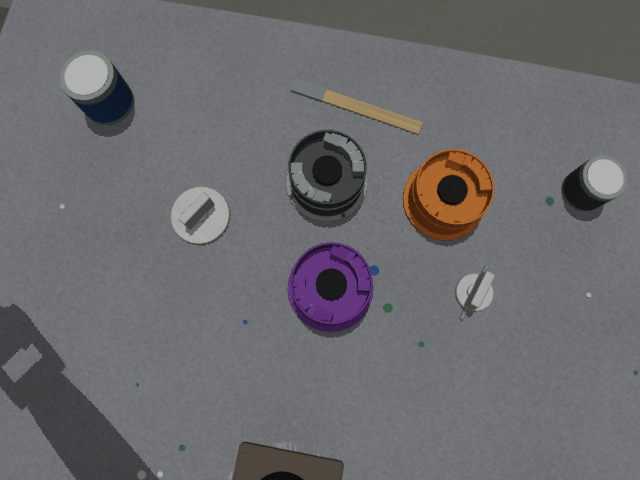

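View pics/side0.png

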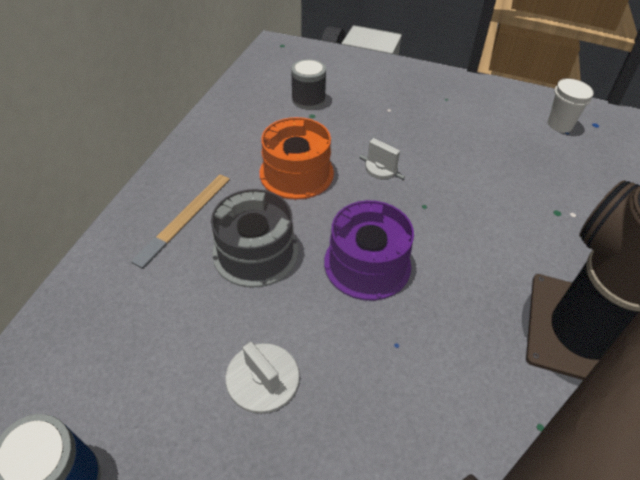

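Candidates for the lid in the top picture are the small disc with pins at (475,292) and the large plain disc at (200,215), which is the cover. For the pot they are grey steel (328,172), orange (453,190) and purple (331,287). I choose the small pinned lid and the grey pot, and check both in close crops.

Run:
```python
import cv2,numpy as np
a=cv2.imread('pics/top0.png')
c1=cv2.resize(a[245:335,435:515],None,fx=5,fy=5,interpolation=cv2.INTER_CUBIC)[:450,:400]
c2=cv2.resize(a[125:215,285:365],None,fx=5,fy=5,interpolation=cv2.INTER_CUBIC)[:450,:400]
cv2.imwrite('pics/crop1.png',np.hstack([c1,np.clip(c2*1.5,0,255).astype('uint8')]))
```

```text
(no output)
```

View pics/crop1.png

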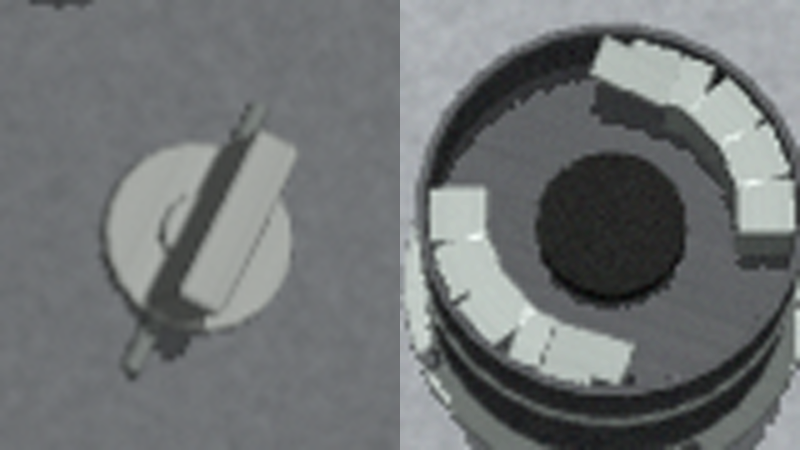

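The left crop shows the two pins at about (486,267) and (461,318), so this is the pin lid. The grey pot has two ramp arcs, with open gaps at the upper left and lower right of the picture. Next I measure both from depth.

```bash
cat > h.py <<'E'
import numpy as np, cv2, pickle
from scipy.spatial.transform import Rotation as R
def cloud(d):
    h,w=d['depth'].shape
    u,v=np.meshgrid(np.arange(w),np.arange(h))
    p=cv2.undistortPoints(np.stack([u,v],-1).reshape(-1,1,2).astype(np.float64),d['K'],d['dist']).reshape(h,w,2)
    P=np.dstack([p,np.ones((h,w))])*d['depth'][...,None]
    W=P.reshape(-1,3)@R.from_quat(d['attitude']).as_matrix().T+d['eye']
    W=W.reshape(h,w,3); W[d['depth']==0]=np.nan
    return W
def proj(d,X):
    r=R.from_quat(d['attitude']).as_matrix()
    rv=cv2.Rodrigues(r.T)[0]; t=-r.T@d['eye']
    return cv2.projectPoints(np.asarray(X,float).reshape(-1,1,3),rv,t,d['K'],d['dist'])[0].reshape(-1,2)
def circ(p):
    A=np.c_[2*p,np.ones(len(p))]; s=np.linalg.lstsq(A,(p**2).sum(1),rcond=None)[0]
    return s[:2],np.sqrt(s[2]+s[:2]@s[:2])
E
python3 - <<'E'
from h import *
for n in ['top','side']:
    d=pickle.load(open(n+'.pkl','rb')); W=cloud(d)
    if n=='top': rl=(slice(255,325),slice(450,502)); rp=(slice(122,222),slice(280,372))
    else: rl=(slice(130,185),slice(355,408)); rp=(slice(180,290),slice(205,302))
    L=W[rl].reshape(-1,3); L=L[np.isfinite(L[:,0])]
    t=L[(L[:,2]>.055)&(L[:,2]<.08)]
    print(n,'blade top n',len(t),t.mean(0),np.percentile(L[:,2],[1,50,99]))
    rect=cv2.minAreaRect((t[:,:2]*1000).astype(np.float32)); print(rect)
    c=t[:,:2]-t[:,:2].mean(0); w,v=np.linalg.eigh(c.T@c); print('yaw',np.degrees(np.arctan2(v[1,1],v[0,1])))
    P=W[rp].reshape(-1,3); P=P[np.isfinite(P[:,0])]
    q=P[(P[:,2]>.094)&(P[:,2]<.106)]
    print('rim',len(q),circ(q[:,:2]),np.percentile(P[:,2],[50,90,99]))
E
```

```text
top blade top n 408 [ 0.44175728 -0.28565434  0.06528492] [-0.00379985  0.00171575  0.06819153]
((442.46453857421875, -286.9049377441406), (19.168453216552734, 68.77263641357422), 70.84778594970703)
yaw 160.98036392907244
rim 1690 (array([0.60768299, 0.03081749]), np.float64(0.06239356967211479)) [0.06900565 0.09728152 0.10199194]
side blade top n 280 [ 0.44208504 -0.28155277  0.06333498] [-0.00302276  0.00138077  0.06714901]
((442.87872314453125, -285.0544738769531), (20.602279663085938, 71.08487701416016), 69.8702621459961)
yaw 162.2633479305835
rim 1496 (array([0.60795176, 0.03348779]), np.float64(0.06274858134933808)) [0.04504475 0.09547202 0.10020797]
```

Run:
```python
from h import *
out=[]
for n in ['top','side']:
    d=pickle.load(open(n+'.pkl','rb')); W=cloud(d)
    P=W.reshape(-1,3); C=d['color'].reshape(-1,3)[:,::-1]
    c=np.array([.6078,.032]); r=np.hypot(*(P[:,:2]-c).T)
    m=np.isfinite(r)&(r<.09)
    a=np.degrees(np.arctan2(P[:,1]-c[1],P[:,0]-c[0]))
    # outer rim wall fit
    for lo,hi in [(.098,.103)]:
        s=m&(P[:,2]>lo)&(P[:,2]<hi)&(r>.064); print(n,s.sum(),circ(P[s,:2]))
    for k in range(-180,180,10):
        s=m&(r>.045)&(r<.062)&(a>=k)&(a<k+10)
        if s.sum()>3: print(k,s.sum(),np.round(1000*np.percentile(P[s,2],[10,50,75,90])),end=' | ')
    print()
```

```text
top 518 (array([0.60751158, 0.03099251]), np.float64(0.06941478783878952))
-180 46 [94. 97. 98. 98.] | -170 33 [ 74.  97.  99. 100.] | -160 35 [69. 71. 72. 73.] | -150 41 [68. 70. 71. 72.] | -140 43 [69. 71. 72. 73.] | -130 40 [69. 70. 71. 73.] | -120 46 [68. 71. 72. 74.] | -110 42 [69. 71. 72. 73.] | -100 44 [68. 70. 72. 74.] | -90 79 [71. 92. 96. 98.] | -80 49 [72. 96. 98. 99.] | -70 54 [72. 96. 97. 99.] | -60 54 [72. 95. 97. 98.] | -50 59 [73. 95. 97. 99.] | -40 60 [74. 96. 97. 98.] | -30 63 [72. 95. 97. 99.] | -20 59 [70. 93. 96. 97.] | -10 64 [71. 94. 96. 97.] | 0 68 [69. 96. 97. 99.] | 10 63 [69. 72. 97. 99.] | 20 41 [68. 71. 72. 73.] | 30 40 [68. 71. 71. 73.] | 40 41 [70. 71. 73. 73.] | 50 41 [69. 71. 71. 73.] | 60 41 [68. 70. 72. 72.] | 70 39 [69. 71. 72. 73.] | 80 12 [69. 70. 72. 75.] | 90 40 [93. 96. 97. 99.] | 100 47 [94. 96. 97. 99.] | 110 41 [ 95.  97.  98. 100.] | 120 46 [95. 97. 98. 99.] | 130 43 [94. 96. 98. 99.] | 140 47 [95. 97. 98. 98.] | 150 45 [94. 96. 97. 98.] | 160 48 [92. 95. 96. 98.] | 170 43 [92. 95. 96. 96.] | 
side 410 (array([0.6076035 , 0.03315902]), np.
[... 216 characters left out ...]
0. 71.] | -90 87 [70. 85. 95. 96.] | -80 74 [73. 91. 95. 96.] | -70 67 [73. 92. 96. 96.] | -60 61 [73. 94. 96. 96.] | -50 70 [74. 92. 95. 97.] | -40 61 [75. 95. 95. 97.] | -30 67 [74. 92. 96. 96.] | -20 92 [69. 90. 94. 96.] | -10 62 [69. 90. 94. 94.] | 0 72 [69. 72. 96. 97.] | 10 76 [69. 72. 97. 98.] | 20 35 [68. 69. 70. 71.] | 30 31 [67. 69. 70. 71.] | 40 31 [68. 70. 70. 71.] | 50 19 [68. 69. 70. 71.] | 60 12 [68. 70. 71. 71.] | 70 9 [68. 70. 70. 71.] | 90 34 [94. 95. 96. 97.] | 100 40 [94. 95. 96. 97.] | 110 39 [95. 95. 96. 97.] | 120 39 [94. 95. 96. 97.] | 130 41 [93. 95. 96. 97.] | 140 39 [94. 95. 96. 97.] | 150 39 [94. 95. 96. 97.] | 160 33 [92. 95. 95. 96.] | 170 42 [92. 93. 95. 95.] |
```

Run:
```python
from h import *
from plant import eyes
d=eyes.read_camera('wrist'); 
print(d['K'],d['dist'],d['eye'],d['attitude']); print(R.from_quat(d['attitude']).as_matrix())
```

```text
[[364.62143824   0.         322.86649417]
 [  0.         364.62143824 234.34830543]
 [  0.           0.           1.        ]] [0.01461796 0.         0.         0.         0.        ] [0.21519231 0.643204   0.37211064] [0.83337119 0.53269346 0.07849905 0.12477191]
[[ 0.42015116  0.86827381  0.26376806]
 [ 0.90745172 -0.4013393  -0.12433077]
 [-0.00209266  0.2915945  -0.95653974]]
```

Run:
```python
from h import *
from plant import readout
s=readout.get_state(); print(R.from_quat(s['tcp_rot']).as_matrix())
d=pickle.load(open('top.pkl','rb')); W=cloud(d)
z=W[...,2]; 
print(W[215,200],W[190,453],W[287,331])
```

```text
[[-1.01583964e-03 -9.07388081e-01  4.20292563e-01]
 [-1.56141638e-03  4.20293707e-01  9.07386776e-01]
 [-9.99998265e-01  2.65507763e-04 -1.84376162e-03]]
[0.48968334 0.25641091 0.02949326] [ 0.61210919 -0.20623537  0.08083887] [ 0.39365015 -0.01616025  0.08357603]
```

move_arm:
  commands:
    - [0, 0, -0.14, 30, -45, 20, 0]
    - [0, 0, -0.28, 55, -90, 40, 0]
    - [0, 0, -0.42, 75, -135, 50, 0]
    - [0, 0, -0.56, 100, -180, 50, 0]
    - [0, 0, -0.7, 120, -225, 50, 0]
    - [0, 0, -0.84, 140, -270, 50, 0]
    - [0, 0, -0.98, 165, -315, 50, 0]
    - [0, 0, -1.12, 190, -360, 50, 0]
    - [0, 0, -1.26, 210, -405, 50, 0]
    - [0, 0, -1.4, 235, -450, 50, 0]
    - [0, 0, -1.48, 260, -495, 50, 0]
    - [0, 0, -1.48, 280, -540, 50, 0]

```text
time: 1.35
eef_pos: [0.5568, 0.0852, 0.28]
tcp_rot: [0.121, 0.697, -0.121, 0.696]
contact_force: [1.2, -0.2, -0.4]
opening: 0.998
```

move_arm:
  commands:
    - [0, 0, 0, 18, -35, 0, 0]
    - [0, 0, 0, 37, -70, 0, 0]
    - [0, 0, 0, 37, -70, 0, 0]
    - [0, 0, 0, 37, -70, 0, 0]

```text
time: 1.75
eef_pos: [0.5937, 0.0145, 0.2793]
tcp_rot: [0.122, 0.698, -0.121, 0.695]
contact_force: [0.5, 0.1, -0.0]
opening: 1.004
```

Run:
```python
from h import *
from plant import readout,eyes
s=readout.get_state(); print(s['time'],s['eef_pos'],s['qpos'],s['contact_force'])
d=eyes.read_camera('wrist'); pickle.dump(d,open('w1.pkl','wb')); cv2.imwrite('pics/w1.png',d['color'][:,:,::-1])
```

```text
1.75 [0.59369069 0.01454005 0.27931442] [-1.46792229e-01  7.69675382e-02  1.72889995e+00  1.31973083e-03
  1.33909841e+00  1.99253137e-01] [ 0.54119788  0.10150197 -0.00452989]
```

View pics/w1.png

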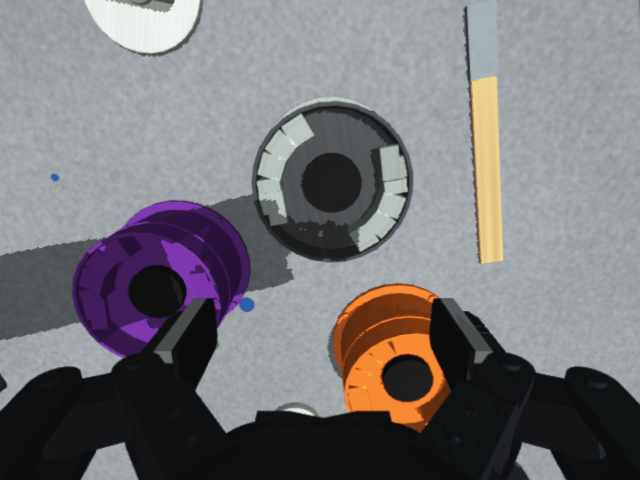

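Run:
```python
from h import *
d=pickle.load(open('w1.pkl','rb')); W=cloud(d)
P=W[90:275,240:425].reshape(-1,3); P=P[np.isfinite(P[:,0])]
r=np.hypot(P[:,0]-.6076,P[:,1]-.0315)
s=(P[:,2]>.097)&(P[:,2]<.106)&(r>.064)&(r<.078); c,rr=circ(P[s,:2]); print(s.sum(),c,rr, np.median(P[s,2]))
# polar unwrap at z=.096 plane, angle -> column, radius 35..75mm -> row; world ccw angle
A,Rr=np.meshgrid(np.linspace(-180,180,721),np.linspace(.075,.035,80))
X=np.stack([c[0]+Rr*np.cos(np.radians(A)),c[1]+Rr*np.sin(np.radians(A)),np.full(A.shape,.096)],-1)
uv=proj(d,X).reshape(A.shape+(2,)).astype(np.float32)
im=cv2.remap(d['color'][:,:,::-1],uv[...,0],uv[...,1],cv2.INTER_CUBIC)
zz=cv2.remap(W[...,2].astype(np.float32),uv[...,0],uv[...,1],cv2.INTER_NEAREST)
im=cv2.resize(im,None,fx=1,fy=2.5)
hz=np.clip((np.nan_to_num(zz)-.085)/.02*255,0,255).astype('uint8'); hz=cv2.applyColorMap(cv2.resize(hz,None,fx=1,fy=2.5,interpolation=0),2)
o=np.vstack([im,hz])
for a in range(-180,181,20):
    cv2.putText(o,str(a),(2*(a+180),210),0,.35,(255,255,255),1); cv2.line(o,(2*(a+180),190),(2*(a+180),200),(0,255,0),1)
cv2.imwrite('pics/polar.png',o)
c2=W.reshape(-1,3); a=np.degrees(np.arctan2(c2[:,1]-c[1],c2[:,0]-c[0])); r=np.hypot(c2[:,0]-c[0],c2[:,1]-c[1])
for k in range(-180,180,5):
    s=(r>.049)&(r<.059)&(a>=k)&(a<k+5)&(c2[:,2]>.06)
    print(k,s.sum(),np.round(1000*np.percentile(c2[s,2],[50,80]),1) if s.sum() else '',end='|')
x0=np.array([c[0],c[1],.1])
g=np.linspace(-.08,.08,560)
X=np.stack([c[0]+g[None,:]+0*g[:,None],c[1]-g[:,None]+0*g[None,:],np.full((560,560),.096)],-1)
uv=proj(d,X).reshape(560,560,2).astype(np.float32)
cv2.imwrite('pics/ortho.png',cv2.remap(d['color'][:,:,::-1],uv[...,0],uv[...,1],cv2.INTER_CUBIC))
```

```text
2365 [0.60660776 0.03106222] 0.06926778584038387 0.0992115525420918
-180 696 [315.8 328.2]|-175 586 [311.4 321.5]|-170 260 [303.5 315.2]|-165 55 [70.9 97.9]|-160 45 [69.5 70.1]|-155 45 [69.3 70.2]|-150 45 [69.4 69.8]|-145 46 [69.6 70.4]|-140 46 [69.8 70.2]|-135 44 [69.4 70. ]|-130 45 [69.2 70.3]|-125 43 [69.6 70.2]|-120 44 [69.5 70.2]|-115 45 [69.6 70.1]|-110 44 [69.5 70.2]|-105 45 [69.4 69.9]|-100 46 [69.2 69.7]|-95 35 [69.5 70.3]|-90 38 [95.6 95.9]|-85 52 [95.5 95.9]|-80 50 [95.4 95.9]|-75 51 [95.6 96.2]|-70 54 [95.3 95.8]|-65 51 [95.5 96. ]|-60 103 [ 96.8 349.2]|-55 293 [343.6 346.1]|-50 619 [344.1 345.1]|-45 775 [344.9 346. ]|-40 1328 [345.  346.9]|-35 2249 [347.5 361.8]|-30 2137 [355.9 361.8]|-25 54 [95.5 96.1]|-20 63 [95.3 96. ]|-15 60 [92.5 93.6]|-10 59 [93.  93.7]|-5 60 [94.3 94.8]|0 63 [95.  95.6]|5 71 [95.9 96.7]|10 81 [96.5 97.5]|15 95 [70.6 97.3]|20 54 [69.6 70.2]|25 58 [69.5 70.2]|30 55 [69.4 69.9]|35 56 [69.6 70.2]|40 57 [69.5 70.2]|45 60 [69.4 70. ]|50 58 [69.4 70.2]|55 57 [69.4 70. ]|60 58 [69.5 70.1]|65 58 [69.6 70.2]|70 54 [69.8 70.4]|75 59 [69.7 70.1]|80 57 [69.4 70. ]|85 57 [69.5 70.1]|90 77 [94.7 95.7]|95 66 [95.5 96.1]|100 66 [95.5 96.2]|105 66 [95.3 95.9]|110 64 [95.3 95.9]|115 65 [95.5 96.1]|120 64 [95.5 96.1]|125 62 [95.6 96. ]|130 63 [95.4 96.2]|135 62 [95.4 95.9]|140 59 [95.5 96.3]|145 60 [95.6 96.3]|150 58 [95.5 96.1]|155 57 [95.5 96. ]|160 60 [95.4 96.1]|165 1805 [339.7 346.2]|170 1844 [322.3 337.6]|175 751 [318.3 329.3]|
```

View pics/polar.png

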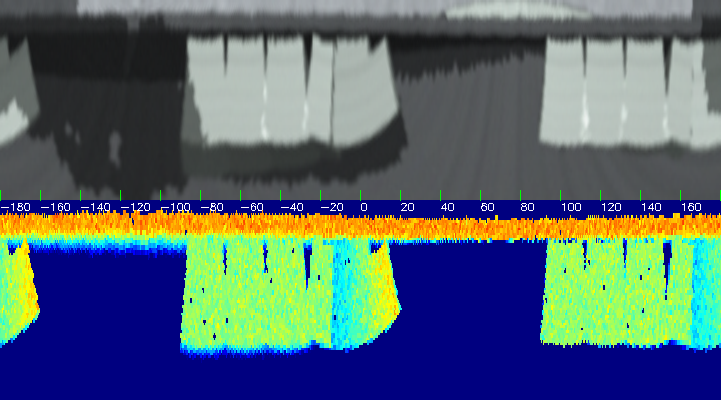

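View pics/ortho.png

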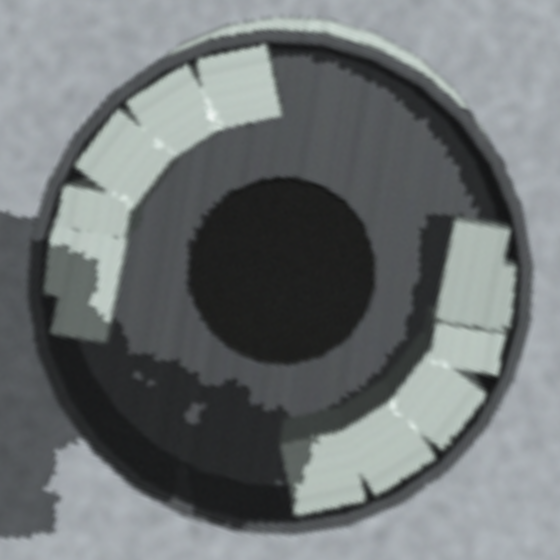

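The polar view shows the ramps sloping from about +17° down to −14.5°, then the flat stop blocks. The gaps span about 17..90° and the same plus 180°. That puts pot x at about −11°, the middle of insertion at about 54°, and the pot axis at about (0.607, 0.0315). Next I move to the lid.

move_arm:
  commands:
    - [0, 0, -0.14, -14, -28, 0, 0]
    - [0, 0, -0.28, -28, -56, 0, 0]
    - [0, 0, -0.42, -42, -84, 0, 0]
    - [0, 0, -0.56, -56, -112, 0, 0]
    - [0, 0, -0.7, -70, -140, 0, 0]
    - [0, 0, -0.84, -84, -168, 0, 0]
    - [0, 0, -0.98, -98, -196, 0, 0]
    - [0, 0, -1.12, -112, -224, 0, 0]
    - [0, 0, -1.26, -126, -252, -20, 0]
    - [0, 0, -1.4, -140, -280, -40, 0]
    - [0, 0, -1.54, -151, -300, -60, 0]
    - [0, 0, -1.557, -151, -300, -80, 0]

```text
time: 3.0
eef_pos: [0.4417, -0.285, 0.199]
tcp_rot: [0.577, 0.41, -0.575, 0.41]
contact_force: [0.6, 0.1, 0.2]
opening: 0.997
```

move_arm:
  commands:
    - [0, 0, 0, 0, 0, 0, 0]
    - [0, 0, 0, 0, 0, 0, 0]

```text
time: 3.2
eef_pos: [0.4419, -0.2838, 0.1991]
tcp_rot: [0.577, 0.411, -0.575, 0.41]
contact_force: [-0.6, 0.6, 0.9]
opening: 0.997
```

```bash
cat > look.py <<'E'
from h import *
from plant import readout,eyes
import sys
n=sys.argv[1]; cam=sys.argv[2] if len(sys.argv)>2 else 'wrist'
d=eyes.read_camera(cam); pickle.dump(d,open(n+'.pkl','wb')); cv2.imwrite(f'pics/{n}.png',d['color'][:,:,::-1])
s=readout.get_state(); m=R.from_quat(s['tcp_rot']).as_matrix()
print(s['time'],s['eef_pos'].round(4),'q',s['qpos'].round(3),'F',s['contact_force'].round(1),'T',s['wrist_torque'].round(2),'op',s['opening'],'jaw',np.degrees(np.arctan2(m[1,2],m[0,2])),'tilt',m[:,0].round(3))
E
python3 look.py w2
python3 - <<'E'
from h import *
d=pickle.load(open('w2.pkl','rb')); W=cloud(d); P=W.reshape(-1,3)
r=np.hypot(P[:,0]-.4425,P[:,1]+.286)
t=P[(r<.045)&(P[:,2]>.061)&(P[:,2]<.072)]
print(len(t),t.mean(0)); print(cv2.minAreaRect((t[:,:2]*1000).astype(np.float32)))
c=t[:,:2]-t[:,:2].mean(0); w,v=np.linalg.eigh(c.T@c); print('yaw',np.degrees(np.arctan2(v[1,1],v[0,1])))
E
```

```text
3.25 [ 0.4424 -0.2842  0.2001] q [-0.766 -0.017  1.972  0.003  1.185  1.137] F [-0.8 -0.5  0.1] T [ 0.04 -0.05 -0.03] op 1.0006811450953124 jaw -109.05021273973912 tilt [ 0.003  0.001 -1.   ]
1961 [ 0.44352536 -0.28763786  0.06510872]
((442.0104675292969, -287.1041564941406), (18.008567810058594, 69.24773406982422), 71.67265319824219)
yaw 161.2125971112453
```

View pics/w2.png

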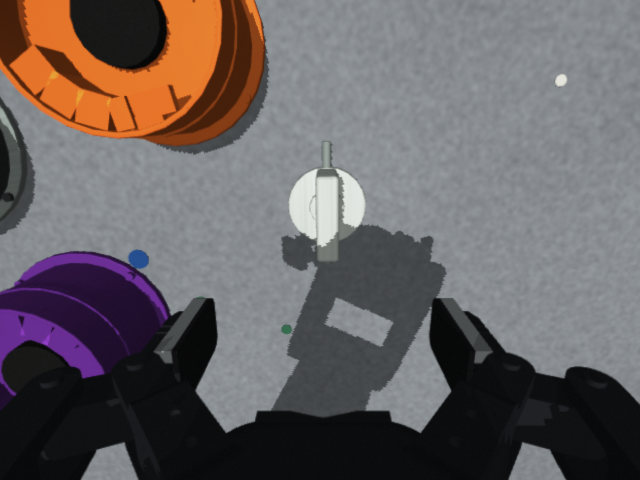

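The wrist view shows the lid with its blade upright at (327,215) and the pins along the blade. The jaw line is within 0.4° of what I need, so I descend and grip.

move_arm:
  commands:
    - [0, 0, 0, 0, -1, -40, 0]
    - [0, 0, 0, 0, -2, -80, 0]
    - [0, 0, 0, 0, -2.5, -120, 0]
    - [0, 0, 0.005, 0, -2.5, -145, 0]
    - [0, 0, 0.005, 0, -2.5, -160, 0]
    - [0, 0, 0.005, 0, -2.5, -169, 0]
    - [0, 0, 0.005, 0, -2.5, -169, 0]

```text
time: 3.95
eef_pos: [0.4429, -0.2866, 0.0313]
tcp_rot: [0.576, 0.412, -0.574, 0.412]
contact_force: [-0.2, -0.5, 0.4]
opening: 0.996
```

move_arm:
  commands:
    - [0, 0, 0, 0, 0, 0, 120]
    - [0, 0, 0, 0, 0, 0, 200]
    - [0, 0, 0, 0, 0, 0, 255]
    - [0, 0, 0, 0, 0, 0, 255]
    - [0, 0, 0, 0, 0, 0, 255]
    - [0, 0, 0, 0, 0, 0, 255]
    - [0, 0, 0, 0, 0, 0, 255]
    - [0, 0, 0, 0, 0, 0, 255]
  newtons: 80

```text
time: 4.75
eef_pos: [0.4433, -0.2871, 0.032]
tcp_rot: [0.576, 0.411, -0.573, 0.413]
contact_force: [-1.0, -0.2, 5.4]
opening: 0.194
```

```bash
python3 look.py w3; python3 look.py s3 side
```

```text
4.8 [ 0.4434 -0.2871  0.032 ] q [-0.768  0.225  2.061  0.004  0.853  1.127] F [-1.   0.   5.4] T [-0.    0.08 -0.04] op 0.19751948563167218 jaw -108.71907308167265 tilt [ 0.004  0.    -1.   ]
4.85 [ 0.4433 -0.2871  0.032 ] q [-0.768  0.225  2.061  0.004  0.853  1.127] F [-1.   0.4  5.8] T [-0.04  0.11 -0.01] op 0.1997718877621306 jaw -108.71645366701554 tilt [ 0.004  0.    -1.   ]
```

View pics/w3.png

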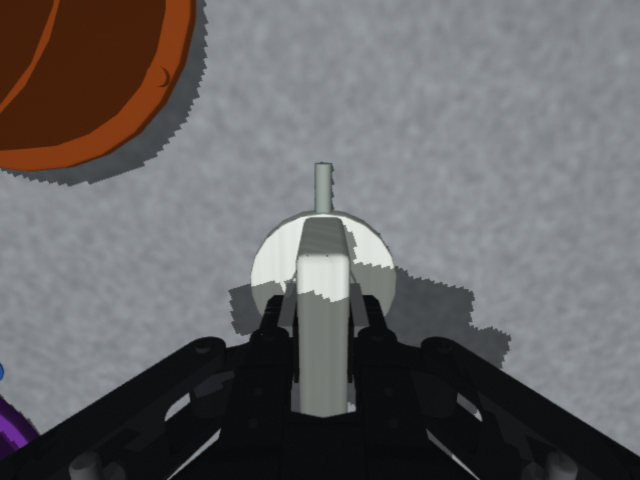

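move_arm:
  commands:
    - [0, 0, 0, 0, 0, 25, 255]
    - [0, 0, 0, 0, 0, 70, 255]
    - [0, 0, 0, 0, 0, 115, 255]
    - [0, 0, 0, 0, 0, 160, 255]
    - [0, 0, 0.13, 10, 20, 180, 255]
    - [0, 0, 0.26, 28, 55, 180, 255]
    - [0, 0, 0.4, 46, 90, 180, 255]
    - [0, 0, 0.54, 64, 125, 180, 255]
    - [0, 0, 0.68, 82, 160, 180, 255]
    - [0, 0, 0.82, 100, 195, 180, 255]
    - [0, 0, 0.96, 118, 230, 180, 255]
    - [0, 0, 1.1, 136, 265, 180, 255]

```text
time: 6.05
eef_pos: [0.5787, -0.0203, 0.2099]
tcp_rot: [0.274, 0.654, -0.271, 0.651]
contact_force: [0.8, -0.3, -1.8]
opening: 0.2
```

move_arm:
  commands:
    - [0, 0, 0.1, 15, 30, 0, 255]
    - [0, 0, 0.17, 28, 53, 0, 255]
    - [0, 0, 0.17, 28, 53, 0, 255]
    - [0, 0, 0.17, 28, 53, 0, 255]

```text
time: 6.45
eef_pos: [0.6058, 0.0333, 0.2079]
tcp_rot: [0.217, 0.676, -0.215, 0.671]
contact_force: [-0.1, -0.8, -1.8]
opening: 0.196
```

```bash
python3 look.py w4; python3 look.py t4 top; python3 look.py s4 side
```

```text
6.5 [0.6057 0.0326 0.2083] q [-0.115  0.16   1.769  0.004  1.218  0.506] F [-0.5  0.7 -0.5] T [ 0.05 -0.02 -0.03] op 0.19605491893020993 jaw -35.6436726043536 tilt [-0.005  0.004 -1.   ]
6.55 [0.6059 0.0321 0.2087] q [-0.115  0.159  1.769  0.004  1.218  0.506] F [-1.   0.4 -1.4] T [-0.04  0.02  0.01] op 0.20103732364779128 jaw -35.681510771207705 tilt [-0.005  0.004 -1.   ]
6.6 [0.606  0.0319 0.2091] q [-0.116  0.159  1.769  0.004  1.218  0.506] F [ 0.3  0.7 -2.1] T [-0.01 -0.08  0.  ] op 0.19981614964247016 jaw -35.708183664198586 tilt [-0.004  0.004 -1.   ]
```

View pics/w4.png

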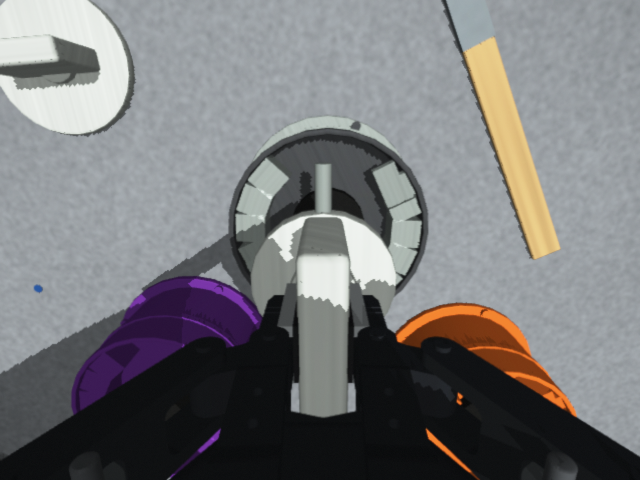

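View pics/s4.png

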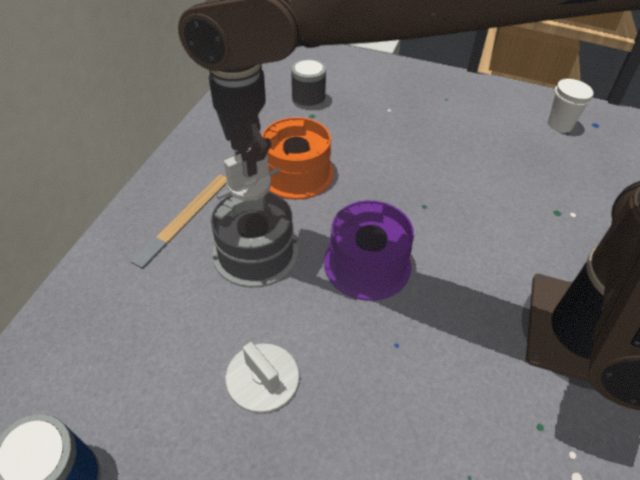

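The wrist view shows the lid's front pin at (323,185), midway between the ramp ends (the gap spans about x 280–375). I lower it slowly towards contact.

move_arm:
  commands:
    - [0, 0, 0, 1, 0, -30, 255]
    - [0, 0, 0, 1, 0, -55, 255]
    - [0, 0, 0, 1, 0, -70, 255]
    - [0, 0, 0, 1, 0, -78, 255]
    - [0, 0, 0, 1, 0, -84, 255]
    - [0, 0, 0, 1, 0, -88, 255]
    - [0, 0, 0, 1, 0, -90, 255]
    - [0, 0, 0, 1, 0, -90, 255]

```text
time: 7.4
eef_pos: [0.6074, 0.0319, 0.1197]
tcp_rot: [0.218, 0.675, -0.216, 0.672]
contact_force: [-0.6, -0.1, -2.5]
opening: 0.199
```

move_arm:
  commands:
    - [0, 0, 0, 0, 0, -2, 255]
    - [0, 0, 0, 0, 0, -3, 255]
    - [0, 0, 0, 0, 0, -4, 255]
    - [0, 0, 0, 0, 0, -5, 255]
    - [0, 0, 0, 0, 0, -5, 255]

```text
time: 7.9
eef_pos: [0.6073, 0.0319, 0.1145]
tcp_rot: [0.218, 0.675, -0.216, 0.671]
contact_force: [-0.0, 0.9, -2.0]
opening: 0.195
```

```bash
python3 look.py w5
```

```text
7.95 [0.6073 0.0319 0.1145] q [-0.116  0.263  1.832  0.004  1.051  0.505] F [ 0.2 -0.6 -2.7] T [ 0.02 -0.04 -0.03] op 0.20025464995418113 jaw -35.702222019595936 tilt [-0.003  0.004 -1.   ]
```

View pics/w5.png

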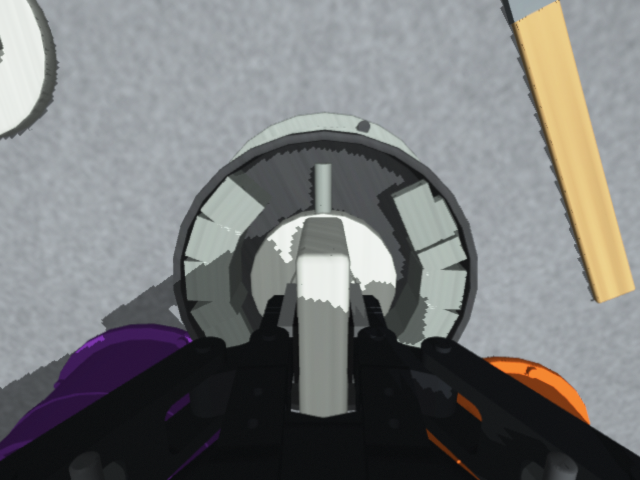

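The lid is inside the collar with its pin in the gap. Now I press down onto the seal.

move_arm:
  commands:
    - [0, 0, 0, 0, 0, -1, 255]
    - [0, 0, 0, 0, 0, -2, 255]
    - [0, 0, 0, 0, 0, -3, 255]
    - [0, 0, 0, 0, 0, -4, 255]
    - [0, 0, 0, 0, 0, -5, 255]
    - [0, 0, 0, 0, 0, -6, 255]
    - [0, 0, 0, 0, 0, -6, 255]
    - [0, 0, 0, 0, 0, -6, 255]

```text
time: 8.75
eef_pos: [0.6076, 0.0319, 0.109]
tcp_rot: [0.218, 0.674, -0.216, 0.672]
contact_force: [-3.3, 0.8, 5.2]
opening: 0.199
```

move_arm:
  commands:
    - [0, 0, -0.08, 0, 0, -0.5, 255]
    - [0, 0, -0.16, 0, 0, -0.5, 255]
    - [0, 0, -0.24, 0, 0, -0.5, 255]
    - [0, 0, -0.32, 0, 0, -0.5, 255]
    - [0, 0, -0.4, 0, 0, -0.5, 255]
    - [0, 0, -0.48, 0, 0, -0.5, 255]
    - [0, 0, -0.56, 0, 0, -0.5, 255]
    - [0, 0, -0.64, 0, 0, -0.5, 255]
    - [0, 0, -0.72, 0, 0, -0.5, 255]
    - [0, 0, -0.8, 0, 0, -0.5, 255]
    - [0, 0, -0.85, 0, 0, -0.5, 255]
    - [0, 0, -0.85, 0, 0, -0.5, 255]

```text
time: 9.95
eef_pos: [0.6091, 0.0315, 0.1095]
tcp_rot: [0.477, 0.523, -0.473, 0.524]
contact_force: [0.8, -0.5, 4.8]
opening: 0.197
```

```bash
python3 look.py w6
```

```text
10.0 [0.6091 0.0315 0.1095] q [-0.116  0.268  1.835  0.005  1.033  1.353] F [ 1.1 -0.1  5. ] T [-0.19 -0.24 -0.04] op 0.20092290965547777 jaw -84.35054940606696 tilt [ 0.005  0.004 -1.   ]
```

View pics/w6.png

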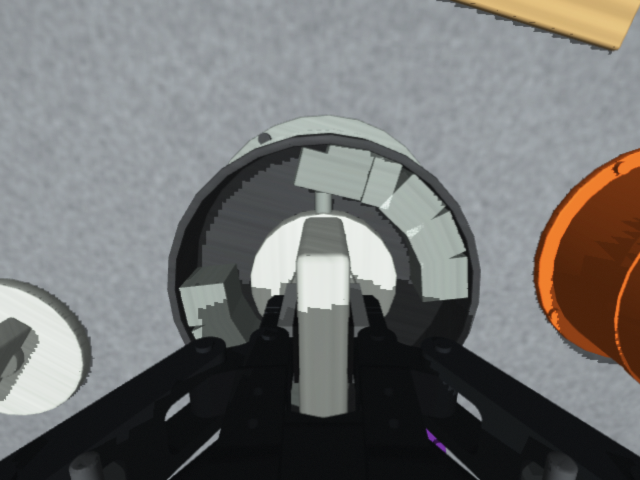

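The pin has passed under the ramp edge. I continue slowly to the stop, watching the torque.

move_arm:
  commands:
    - [0, 0, -0.04, -1, 0, 0, 255]
    - [0, 0, -0.08, -1, 0, 0, 255]
    - [0, 0, -0.12, -1, 0, 0, 255]
    - [0, 0, -0.16, -1, 0, 0, 255]
    - [0, 0, -0.2, -1, 0, 0, 255]
    - [0, 0, -0.24, -1, 0, 0, 255]
    - [0, 0, -0.24, -1, 0, 0, 255]

```text
time: 10.7
eef_pos: [0.6087, 0.0312, 0.1099]
tcp_rot: [0.536, 0.462, -0.531, 0.465]
contact_force: [-0.0, -0.8, 4.6]
opening: 0.199
```

```bash
python3 look.py w7
```

```text
10.75 [0.6087 0.0312 0.1099] q [-0.116  0.266  1.838  0.003  1.031  1.593] F [ 0.3 -1.   4.5] T [-0.24 -0.01 -0.02] op 0.19999668753908162 jaw -98.02350508274849 tilt [ 0.008  0.002 -1.   ]
```

move_arm:
  commands:
    - [0, 0, -0.03, 0, 0, -0.5, 255]
    - [0, 0, -0.06, 0, 0, -1, 255]
    - [0, 0, -0.09, 0, 0, -1, 255]
    - [0, 0, -0.12, 0, 0, -1, 255]
    - [0, 0, -0.12, 0, 0, -1, 255]

```text
time: 11.25
eef_pos: [0.6091, 0.0311, 0.1094]
tcp_rot: [0.561, 0.431, -0.557, 0.435]
contact_force: [-2.0, -0.3, 6.5]
opening: 0.2
```

```bash
python3 look.py w8
```

```text
11.3 [0.609  0.0311 0.1094] q [-1.150e-01  2.670e-01  1.838e+00 -1.000e-03  1.028e+00  1.709e+00] F [-2.  -0.5  5.8] T [-0.2  -0.1   1.44] op 0.20204824189352819 jaw -104.47167426380143 tilt [ 0.009 -0.002 -1.   ]
```

View pics/w8.png

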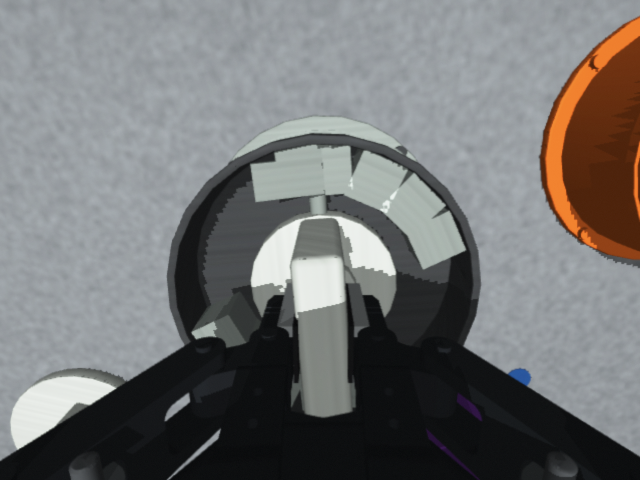

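The wrist torque is 1.4 N·m and the blade has turned slightly in the jaws, so the pins are at the stops. I relax the twist, open and retreat.

move_arm:
  commands:
    - [0, 0, 0.03, 0, 0, 0, 255]
    - [0, 0, 0.04, 0, 0, 0.5, 255]
    - [0, 0, 0.04, 0, 0, 1, 255]
    - [0, 0, 0.04, 0, 0, 1, 200]
    - [0, 0, 0.04, 0, 0, 1, 120]
    - [0, 0, 0.04, 0, 0, 1, 0]
    - [0, 0, 0.04, 0, 0, 1, 0]
    - [0, 0, 0.04, 0, 0, 1, 0]
    - [0, 0, 0.04, 0, 0, 1, 0]
    - [0, 0, 0.04, 0, 0, 1, 0]

```text
time: 12.3
eef_pos: [0.609, 0.0312, 0.1104]
tcp_rot: [0.552, 0.442, -0.548, 0.446]
contact_force: [-0.3, -0.4, 1.0]
opening: 1.003
```

```bash
python3 look.py w9
```

```text
12.35 [0.609  0.0311 0.1104] q [-0.115  0.265  1.837 -0.     1.03   1.669] F [-0.3 -0.5 -0.1] T [-0.04  0.01 -0.01] op 0.9975452034886098 jaw -102.19010110794092 tilt [ 0.009 -0.001 -1.   ]
```

move_arm:
  commands:
    - [0, 0, 0, 0, 0, 10, 0]
    - [0, 0, 0, 0, 0, 30, 0]
    - [0, 0, 0, 0, 0, 60, 0]
    - [0, 0, 0, 0, 0, 95, 0]
    - [0, 0, 0, -20, -10, 130, 0]
    - [0, 0, 0, -45, 0, 150, 0]
    - [0, 0, 0, -60, 0, 150, 0]
    - [0, 0, 0, -60, 0, 150, 0]

```text
time: 13.15
eef_pos: [0.5484, 0.0314, 0.2626]
tcp_rot: [0.553, 0.441, -0.547, 0.447]
contact_force: [0.2, -0.5, -0.4]
opening: 0.994
```

```bash
python3 look.py w10; python3 look.py s10 side
python3 - <<'E'
from h import *
for n,zo in [('w10',0),('s10',0)]:
    d=pickle.load(open(n+'.pkl','rb')); P=cloud(d).reshape(-1,3)
    r=np.hypot(P[:,0]-.607,P[:,1]-.0315)
    t=P[(r<.045)&(P[:,2]>.135)&(P[:,2]<.155)]
    t=t[np.abs(t[:,2]-np.median(t[:,2]))<.004]
    c=t[:,:2]-t[:,:2].mean(0); w,v=np.linalg.eigh(c.T@c)
    rim=P[(r>.066)&(r<.072)&(P[:,2]>.096)&(P[:,2]<.105)]
    A=np.c_[t-t.mean(0)]; nn=np.linalg.svd(A,full_matrices=False)[2][2]
    print(n,len(t),'blade top z',np.median(t[:,2]),'rim',np.median(rim[:,2]),'ctr',cv2.minAreaRect((t[:,:2]*1000).astype(np.float32)),'yaw',np.degrees(np.arctan2(v[1,1],v[0,1])),'normal',nn)
    disc=P[(r<.034)&(P[:,2]>.085)&(P[:,2]<.1)]; print('disc z',len(disc),np.median(disc[:,2]) if len(disc) else None)
E
```

```text
13.2 [0.5489 0.0312 0.2615] q [-0.128 -0.02   1.86   0.     1.29   1.656] F [ 0.1  0.1 -0.1] T [ 0.   -0.01 -0.  ] op 0.9998459760940129 jaw -102.18563944545302 tilt [ 0.011 -0.001 -1.   ]
13.25 [0.5491 0.0311 0.2608] q [-0.128 -0.018  1.86  -0.     1.29   1.656] F [ 0.6 -0.7  0.4] T [ 0.01  0.02 -0.04] op 1.001651679704426 jaw -102.196789193832 tilt [ 0.01  -0.001 -1.   ]
w10 2546 blade top z 0.14318716037232926 rim 0.09913351730321107 ctr ((606.8712158203125, 31.178621292114258), (18.01371192932129, 69.80573272705078), 79.65939331054688) yaw 169.61478052045675 normal [ 3.82885155e-05 -2.84779755e-03  9.99995944e-01]
disc z 3125 0.08950546030698875
s10 341 blade top z 0.14301152706523879 rim 0.0991932493201767 ctr ((607.518798828125, 32.82889175415039), (19.32455062866211, 68.84010314941406), 79.20561218261719) yaw 169.57688951594474 normal [0.00702438 0.08084556 0.99670189]
disc z 437 0.09006702134967559
```

View pics/w10.png

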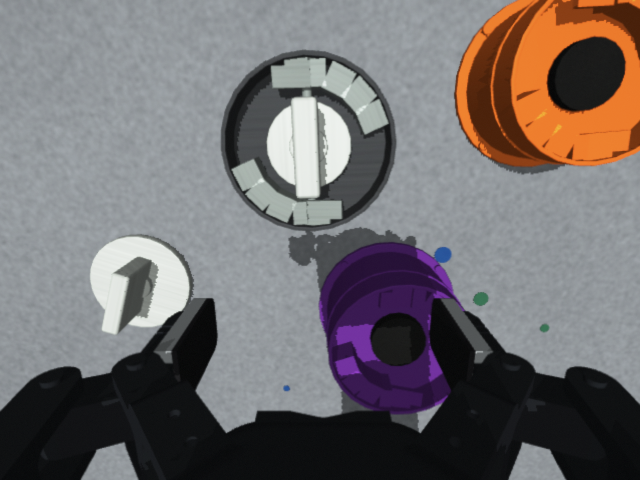

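The picture shows the lid in the collar with its blade at about (306,147) and both pins under the ramps by the stops. The blade top is at 0.144 m after correcting for the rim bias, so the seal is about 4 mm down. The lid is level and centred, and the cover is where it was. I hand the job in.

```bash
python3 -c "
from plant import ctrl; print(ctrl.sign_off())"
```

```text
the job is handed in; nothing more can be done
None
```

I gripped the pin lid by its blade and lowered it into the grey pot with its pins in the gaps. I then pressed it about 5 mm onto the seal and twisted it clockwise until it met the stops, at about 1.4 N·m. After that I released it, backed the arm away and handed the job in at about 13 s.

**Last checks, after release:**
- **Line:** the blade lies at −10.4°, against my estimate of −11° for the locked line.
- **Centring:** the lid is within about 2 mm of the pot's axis.
- **Height:** the blade top is at about 0.144 m, so the seal is about 4 mm down.
- **Level:** the wrist camera shows it level within 0.2°. The side camera's coarse fit, from few points, gave about 4.7°; I trusted the wrist camera, and both are under the 7° limit.
- **Clear of the scene:** the forces on the arm read about zero. The plain cover lay undisturbed by eye in the last picture, though I did not measure its position again. I did not touch the orange and purple pots.

No check failed. The hand-in gives no verdict.

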